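# Draw the hopper's slide gate and catch the spacers

### The job

Put the empty catch tray on the table under the mouth of the hopper's chute, grip end pointing away from the hopper, and let go of it. Then take the slide gate's grip and draw the gate all the way out until you feel it press against its hidden end stop, firmly but without wrenching it, and let go, so that the gate stays open and all three spacers end in the tray. Leave the other things on the bench alone.

Things in the scene. Friction and masses are not known exactly. Their poses are not given: they have to be found in the camera images.
- hopper: A grey sheet-metal bench hopper, about 275 mm tall, fixed to the table. Origin on the table top straight below the gate; z up, -x downhill along its chute, y across it. The chute (45 mm wide outside, 37 mm inside, sides 34 mm high) slopes 30 degrees; its floor is 85 mm above the table at the gate. The 150 mm wide foot begins at x = +0.02; the table under the mouth is free.
- mouth (a point): Lower end of the chute's floor, at the open mouth, 35 mm downhill of the hopper's origin and 65 mm above the table; the floor is 4 mm thick. Axes as the hopper's.
- bin_lip (a point): Middle of the top edge of the bin's front wall (130 mm wide), about 272 mm above the table. This wall leans over the gate, parallel to the gate's direction and 54 mm uphill of it, so a tool pointing straight down at the gate's grip strikes it: lean the tool 20 to 45 degrees from vertical, its body away from the bin, towards the mouth side. Axes as the hopper's.
- gate_slide (a joint): How far the slide gate is drawn, in m; 0 = shut. It slides square to the chute floor: up, leaning 30 degrees to the downhill side, along (-0.5, 0, 0.866) in the hopper's frame. It drags with about 4 N and stays where it is left. Its end stop, rubber-faced and out of sight in the housing behind it, ends the travel anywhere from 40 to 62 mm: it differs each time and can only be felt.
- gate: The slide gate: a 4 mm steel blade, 36 mm wide, across the chute, with a black plastic grip block on its top. Origin on the chute floor line at the gate, 85 mm above the hopper's origin when shut; axes as the hopper's.  Its hidden end stop gives about 1 mm for each 4 N; a press of some 10 N is plenty.
- gate_grip (a point): Centre of the gate's black grip block: 30 mm wide across the chute (hopper y; pinch it across this width), 16 mm thick along the chute, 36 mm long along the gate's direction. The gate's guides end 28 mm below this point along the gate, and a 24 mm wide housing stands close behind it on the bin side. Axes as the hopper's (z vertical).
- drop (a point): A point on the table under the chute's mouth, 85 mm downhill (hopper -x) of the hopper's origin: the tray's middle belongs here, because the spacers fly some 40 mm past the mouth.
- tray: A grey plastic catch tray, 130 (x) x 90 (y) x 35 mm, 4 mm walls, 0.16 kg, open on top, with a solid upright grip block at the middle of its -x end: 16 (x) x 26 (y) mm, 78 mm tall from the tray's foot, centred at x = -0.080 (grip it above the rim). Origin at the middle of the tray's underside. Its grip end should point away from the hopper (tray x along hopper x).
- spacer0_center (a point): Centre of a steel spacer, a plain round bar 14 mm across and 34 mm long, 40 g; the three lie across the chute, one behind another, held back by the gate.
- spacer1_center (a point): Centre of a steel spacer, a plain round bar 14 mm across and 34 mm long, 40 g; the three lie across the chute, one behind another, held back by the gate.
- spacer2_center (a point): Centre of a steel spacer, a plain round bar 14 mm across and 34 mm long, 40 g; the three lie across the chute, one behind another, held back by the gate.
- spacer0: The same spacer; its origin turns with it, so use its centre.
- spacer1: The same spacer; its origin turns with it, so use its centre.
- spacer2: The same spacer; its origin turns with it, so use its centre.
- multimeter: Bystander, to be left where it is: a yellow-cased meter lying flat, 90 x 180 x 40 mm. Origin at its underside.
- phone: Bystander, to be left where it is: a phone lying flat, 75 x 155 x 9 mm. Origin at its underside.
- memory: Bystander, to be left where it is: a memory module lying flat, 31 x 133 x 8 mm. Origin at its underside.
- drive: Bystander, to be left where it is: a flat metal drive, 70 x 100 x 7 mm. Origin at its underside.
- heatsink: Bystander, to be left where it is: a small finned aluminium heat sink, 40 x 40 x 25 mm. Origin at its underside.
- jar: Bystander, to be left where it is: a capped jar, 60 mm across, 65 mm high. Origin at its underside.
- driver: Bystander, to be left where it is: a screwdriver lying flat, 170 mm long. Origin at its underside.
Mind the look-alikes: they are no part of the job. There is more than one size of the tray; the job needs the largest.

How it is judged:
By the outcome, as a careful person would: the job done as asked, in the order asked, and still so for the second after the job is handed in, with the robot touching nothing.
It also fails if it takes over 67 s, if anything falls off the work surface, if the arm or the gripper's body presses on something with over 40 N, if the wrist force passes 120 N, or if a joint passes its speed limit or range.

### The arm

A 6-joint arm with a two-finger parallel gripper is mounted at the origin on the work surface. World frame = base frame: x ahead of the robot, y to its left, z up, the work surface at z = 0. Lengths are in m, angles in rad, forces in N, time in s.
With the tool pointing down it reaches from about 0.425 to 0.95 m from the base axis. Payload 3.5 kg.
Tool frame: the origin (TCP) lies on the centre line of the jaws, within the pads' length; the fingertips stand 11 mm ahead of it and the grasp point (between the pads) lies 8 mm behind it; z points along the fingers, y is the line along which they close (so a half turn about z gives the same grasp; the last joint's range is limited). The gripper opens to 85 mm and grips with 20 to 120 N. Pads are 22 mm wide; open, the fingers measure 114 mm over their backs; the gripper's body (76 mm by 85 mm) begins 54 mm behind the grasp point. The pads swing forward as they close: fully open they stand 13 mm farther back than shut.
Start: joints at [-1.319, 0.286, 1.577, -0, 1.279, -0.15], TCP at [0.264, -0.621, 0.242] pointing down, gripper open.
Joint ranges: [-2.77, 2.77], [-0.9, 2.22], [0.21, 2.48], [-1.53, 4.67], [0.24, 2.81], [-2.84, 2.84]. Speed limits (rad/s): [2.79, 2.79, 3.14, 3.14, 3.14, 3.14].

### API

Orientations are given as a unit quaternion [w, x, y, z].
In Python, from bench import telemetry, cams, job_done gives the robot as it stands.
- The arm moves only by the shell command python3 -m crank 'ROWS' [OPENING]. ROWS is JSON, a list of rows, each a list of 2 entries, a list of its own where there are three numbers: the shift along the world's x, y, z in units of 0.5 m (1.0 is 0.5 m), then the turn, a rotation vector about the world's x, y, z in units of 2 rad (1.0 is 2 rad). In form: [[[x, y, z], [wx, wy, wz]], ...]. A call has exactly 8 rows; each row is the pose to reach, as a shift and turn from the pose commanded when the call began; what a row does not reach only later rows make up. A row lasts 1/8 s, in which the tool goes at most 62.5 mm and 10.7 degrees, less where a joint would pass 70% of its speed; a pose out of reach is approached as far as the arm can. A call with a number of a shift or a turn outside -1 to 1 is refused whole. A call with a gripper value outside its range is refused whole. OPENING is the opening, from 0 (shut) to 1 (fully open), set as the call begins (- or left out, the last holds). The fingers move at their own pace and stop on an object; the grip force is fixed at half the most. Time passes only in rows, so rows that repeat a pose let the fingers close, or fill a call up. It gives the time, the measured TCP pose, the force, the opening and the grip force at its end, in the units of the state.
- telemetry.get_obs(): the state, without advancing time (a new reading comes with each control period).
- cams.capture(name): name is "side" or "top" or "wrist"; returns a dict with "img" (480x640x3 uint8, red, green, blue), "mtx" (3x3 intrinsics, pixels), "world_from_camera" (4x4, takes a point from camera to world coordinates). Camera axes: x right, y up, looking along -z (the intrinsics and any distortion apply to the point x, -y, -z); pixel columns grow to the right and rows downward; lengths in m; the calibration is good to about 2 mm. A picture is of the moment at which its call begins. There is no depth.
- job_done(): hands the job in; it is judged then, once.
The state is a dict: "time_s": time; "qpos": joint angles; "dq": joint speeds; "joint_torque": joint torques, N m; "ee_pos": TCP position; "eef_rot": TCP orientation; "contact_force": force on the tool from outside, world axes, zero at the start; "moment": the same for the moment, N m; "finger_gap": finger opening in m; "finger_force": force on a finger pad.
Only numpy, scipy, OpenCV 4.12 (cv2) and the standard library are available. Lean on these libraries where they do the work, as an engineer would, in place of code of your own. Each camera call takes 0.05 s, during which the arm holds its last target. There are 200 camera calls.

## Working session

There is one attempt and no reset: what is moved stays moved. The work goes in short steps, Python scripts to look and compute and a shell command to move; the robot and the scene stay as the last step left them, time stands still between calls to the robot, and variables do not carry over. Pictures are saved under pics/ and viewed, at most 10 in all, crops included, and the job is handed in when it is done.

```bash
mkdir -p pics; ls
python3 - <<'E'
from bench import telemetry,cams
import cv2,numpy as np
o=telemetry.get_obs();print(o)
for n in("side","top"):
    c=cams.capture(n);cv2.imwrite(f"pics/{n}0.png",c["img"][:,:,::-1]);np.savez(f"{n}0.npz",**c)
    print(n,c["mtx"].tolist(),np.round(c["world_from_camera"],3).tolist(),[k for k in c])
E
```

```text
pics
{'time_s': 0.0, 'qpos': array([-1.31897926e+00,  2.87209725e-01,  1.57821250e+00, -1.53547193e-05,
        1.27857033e+00, -1.49986204e-01]), 'dq': array([-0.00071745,  0.00029871,  0.00031093,  0.00022557, -0.00094134,
        0.00028814]), 'joint_torque': array([ 9.68767552e-06, -4.05979085e+01, -2.92627752e+01, -1.20872610e-04,
        5.82416716e-03,  1.21085154e-05]), 'ee_pos': array([ 0.26384941, -0.62060071,  0.24089854]), 'eef_rot': array([-1.19801733e-03,  9.79885903e-01,  1.99554946e-01, -6.84090900e-05]), 'contact_force': array([-0.56326893,  0.75330567, -0.09058223]), 'moment': array([ 0.00718224, -0.01547545,  0.08362883]), 'finger_force': 0.0, 'finger_gap': 0.08561752979891511}
side [[520.1784593806243, 0.0, 322.0273472607023], [0.0, 520.1784593806243, 244.2475148945978], [0.0, 0.0, 1.0]] [[-0.928, -0.258, 0.269, 0.853], [0.372, -0.674, 0.638, 0.898], [0.016, 0.692, 0.721, 1.138], [0.0, 0.0, 0.0, 1.0]] ['img', 'mtx', 'world_from_camera']
top [[479.00854132049693, 0.0, 325.05404986515254], [0.0, 479.00854132049693, 243.22400037127392], [0.0, 0.0, 1.0]] [[-0.027, 0.997, -0.066, 0.387], [-1.0, -0.027, 0.003, 0.039], [0.001, 0.066, 0.998, 1.511], [0.0, 0.0, 0.0, 1.0]] ['img', 'mtx', 'world_from_camera']
```

View pics/top0.png

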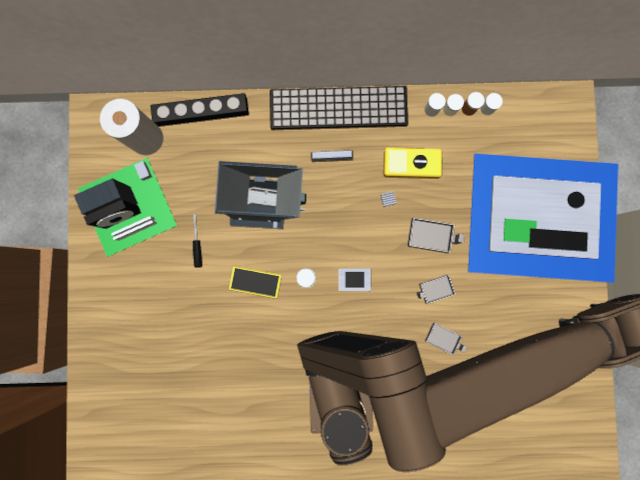

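View pics/side0.png

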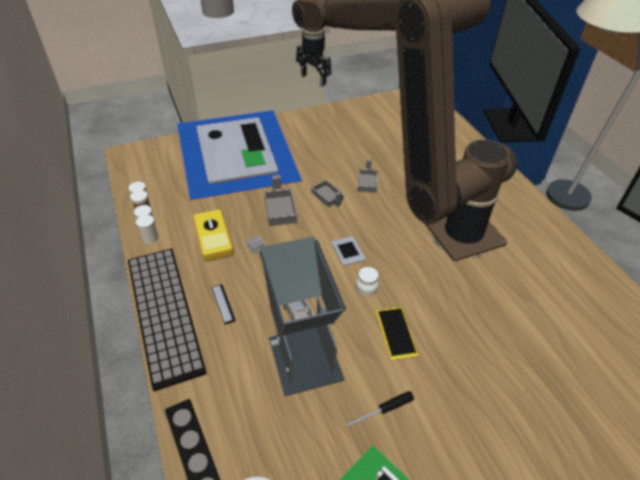

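Run:
```python
import cv2,numpy as np
t=cv2.imread("pics/top0.png")[140:260,195:355];s=cv2.imread("pics/side0.png")[220:400,240:370]
t=cv2.resize(t,(480,360),interpolation=cv2.INTER_CUBIC);s=cv2.resize(s,None,fx=2.4,fy=2.4,interpolation=cv2.INTER_CUBIC)
u=cv2.imread("pics/top0.png")[200:360,400:480];u=cv2.resize(u,None,fx=3,fy=3)[:, :]
im=np.zeros((600,800,3),np.uint8);im[:360,:480]=t;h=min(600,s.shape[0]);im[:h,485:485+s.shape[1]]=s[:h];im[365:600,:240]=cv2.resize(u,(118,235)).repeat(1,0).repeat(2,1)[:235,:236][:, :240] if 0 else cv2.resize(u,(240,235))
cv2.imwrite("pics/crop1.png",im)
```

```text
(no output)
```

View pics/crop1.png

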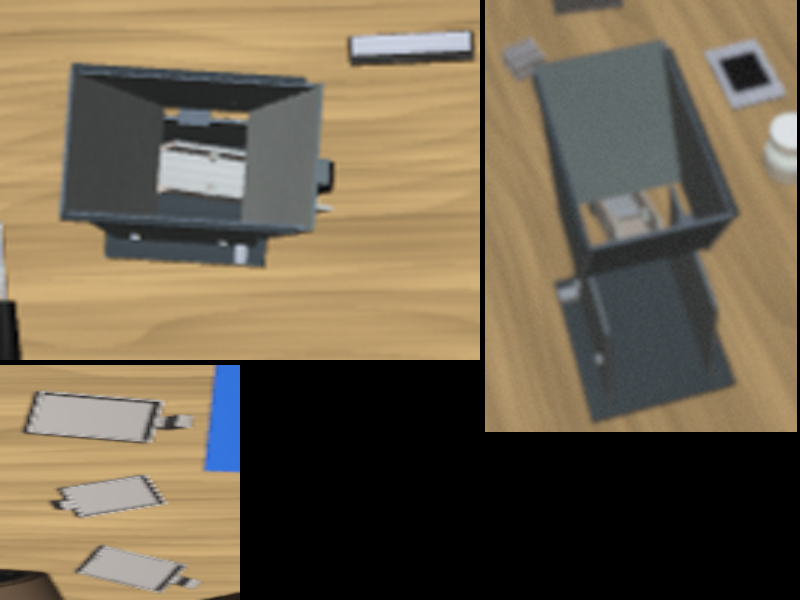

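```bash
cat > h.py <<'E'
import numpy as np,cv2
from scipy.spatial.transform import Rotation as R
def ray(c,u,v):
    K=c["mtx"];T=c["world_from_camera"]
    d=T[:3,:3]@np.array([(u-K[0,2])/K[0,0],-(v-K[1,2])/K[1,1],-1.]);return T[:3,3],d
def onz(c,u,v,z):
    o,d=ray(c,u,v);return o+d*(z-o[2])/d[2]
def tri(*rs):
    A=0;b=0
    for o,d in rs:
        d=d/np.linalg.norm(d);P=np.eye(3)-np.outer(d,d);A=A+P;b=b+P@o
    return np.linalg.solve(A,b)
def proj(c,p):
    T=c["world_from_camera"];q=T[:3,:3].T@(np.asarray(p)-T[:3,3]);K=c["mtx"]
    return np.array([K[0,2]+K[0,0]*q[0]/-q[2],K[1,2]+K[1,1]*q[1]/q[2]])
E
python3 - <<'E'
from h import *
np.set_printoptions(precision=4,suppress=True)
t=np.load("top0.npz");s=np.load("side0.npz")
B=[onz(t,*p,.272) for p in[(219,161.7),(301.7,168.3),(299.3,217.3),(215.7,212.7)]]
print("bin",np.array(B))
# side bin corners crop->img
sc=lambda x,y:((x-485)/2.4+240,y/2.4+220)
print("bin side",np.array([onz(s,*sc(*p),.272) for p in[(735,213),(583,270),(538,72),(662,42)]]))
print("foot side",np.array([onz(s,*sc(*p),.002) for p in[(592,421),(733,382),(556,282)]]))
# largest tray: mask grey in ROI
g=t["img"];hsv=cv2.cvtColor(g,cv2.COLOR_RGB2HSV)
m=((hsv[...,1]<60)).astype(np.uint8);r=np.zeros_like(m);r[205:360,400:472]=1
cs,_=cv2.findContours(m*r,cv2.RETR_EXTERNAL,cv2.CHAIN_APPROX_NONE)
for c in cs:
    if cv2.contourArea(c)>60:
        b=cv2.minAreaRect(c);P=np.array([onz(t,*p,.035) for p in cv2.boxPoints(b)]);print(cv2.contourArea(c),b,P[:,:2].tolist(),P.mean(0))
E
```

```text
bin [[0.6907 0.3071 0.272 ]
 [0.6674 0.0907 0.272 ]
 [0.5385 0.1    0.272 ]
 [0.5564 0.3173 0.272 ]]
bin side [[0.5568 0.3195 0.272 ]
 [0.6972 0.3276 0.272 ]
 [0.6651 0.0999 0.272 ]
 [0.5408 0.1047 0.272 ]]
foot side [[0.6973 0.321  0.002 ]
 [0.5508 0.3324 0.002 ]
 [0.6805 0.1538 0.002 ]]
674.0 ((447.10003662109375, 340.3000183105469), (40.696434020996094, 21.0190372467041), 26.56505012512207) [[0.1793128620421276, -0.26000546189257046], [0.23531249743998583, -0.29104948808220066], [0.17732360126947116, -0.39972564215671436], [0.12160806371309424, -0.36847333122158754]] [ 0.1784 -0.3298  0.035 ]
656.0 ((434.9000244140625, 289.70001220703125), (21.50348663330078, 36.04996109008789), 71.56504821777344) [[0.34828991494032036, -0.23675730415042187], [0.3803732236321811, -0.34335685233670477], [0.3173923474169923, -0.361466605556787], [0.2855036543902823, -0.25513419172177776]] [ 0.3329 -0.2992  0.035 ]
1277.0 ((436.4295654296875, 235.53704833984375), (54.52118682861328, 29.13953399658203), 9.162346839904785) [[0.47074014979537626, -0.21931144387024018], [0.5596738328210532, -0.23712854539224745], [0.5281659228182993, -0.4028011017735289], [0.43945149633454605, -0.384339340474951]] [ 0.4995 -0.3109  0.035 ]
```

Trays: (431,236), (436,288), (444,338). The (431,236) one has by far the largest area (1277 vs ~660 px), so it is the one; its grip at (457,238) points to −y. The hopper's mouth also points to −y; gate grip at (303,199).

```bash
python3 -m crank '[[[0.06,0.06,0],[0,0,-0.04]],[[0.12,0.13,0],[0,0,-0.08]],[[0.19,0.21,0],[0,0,-0.13]],[[0.26,0.29,0],[0,0,-0.17]],[[0.33,0.37,0],[0,0,-0.22]],[[0.4,0.44,0],[0,0,-0.27]],[[0.45,0.5,0],[0,0,-0.3]],[[0.45,0.5,0],[0,0,-0.3]]]' 1
python3 - <<'E'
from bench import telemetry,cams
import cv2,numpy as np
for n in("wrist","top"):
    c=cams.capture(n);cv2.imwrite(f"pics/{n}1.png",c["img"][:,:,::-1]);np.savez(f"{n}1.npz",**c)
o=telemetry.get_obs();print(o["ee_pos"],o["eef_rot"],o["qpos"])
E
```

```text
time_s: 1.1
ee_pos: [0.4902, -0.3688, 0.2417]
eef_rot: [-0.001, 0.995, -0.097, -0.0]
contact_force: [-0.6, 0.1, -0.8]
finger_gap: 0.0852
finger_force: 0.0
[ 0.48884249 -0.37102844  0.24185526] [-3.72022285e-05  9.95159661e-01 -9.82702740e-02 -4.48195090e-04] [-8.14185067e-01  1.53977326e-01  1.73358055e+00 -5.59778180e-04
  1.25476006e+00  9.53643717e-01]
```

View pics/wrist1.png

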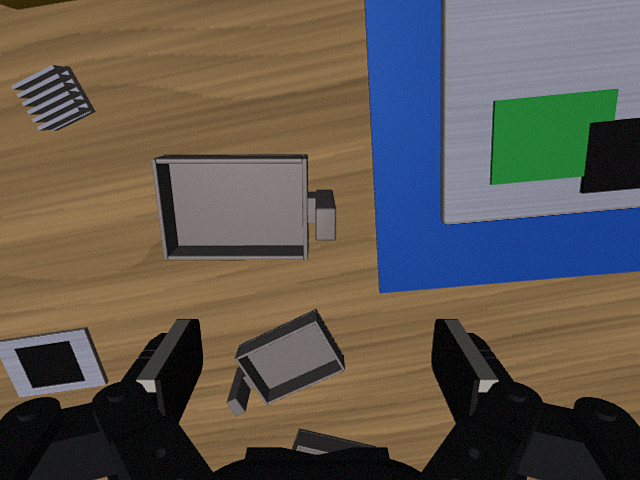

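Run:
```python
from h import *
np.set_printoptions(precision=4,suppress=True)
w=np.load("wrist1.npz");print(w["world_from_camera"])
P=np.array([onz(w,*p,.035) for p in[(154,158),(307,155),(307,259),(165,259)]]);print(P,P.mean(0))
for z in(.078,):print(np.array([onz(w,*p,z) for p in[(317,207),(334,205),(335,240),(317,240),(316,192),(333,190)]]))
```

```text
[[-0.1933  0.9316  0.3077  0.5703]
 [-0.9811 -0.183  -0.062  -0.385 ]
 [-0.0015 -0.3139  0.9494  0.3731]
 [ 0.      0.      0.      1.    ]]
[[ 0.559  -0.2447  0.035 ]
 [ 0.5369 -0.3697  0.035 ]
 [ 0.4469 -0.3513  0.035 ]
 [ 0.4715 -0.2259  0.035 ]] [ 0.5036 -0.2979  0.035 ]
[[ 0.502  -0.3713  0.078 ]
 [ 0.5011 -0.3841  0.078 ]
 [ 0.4737 -0.3799  0.078 ]
 [ 0.4764 -0.3663  0.078 ]
 [ 0.5134 -0.3728  0.078 ]
 [ 0.5124 -0.3855  0.078 ]]
```

```bash
python3 -m crank '[[[0,-0.01,-0.08],[0,0,0]],[[0,-0.01,-0.17],[0,0,0]],[[0,-0.01,-0.26],[0,0,0.006]],[[0,-0.01,-0.34],[0,0,0.006]],[[0,-0.01,-0.38],[0,0,0.006]],[[0,-0.01,-0.38],[0,0,0.006]],[[0,-0.01,-0.38],[0,0,0.006]],[[0,-0.01,-0.38],[0,0,0.006]]]' 1
python3 -m crank '[[[0,0,0],[0,0,0]],[[0,0,0],[0,0,0]],[[0,0,0],[0,0,0]],[[0,0,0],[0,0,0]],[[0,0,0],[0,0,0]],[[0,0,0],[0,0,0]],[[0,0,0],[0,0,0]],[[0,0,0],[0,0,0]]]' 0
```

```text
time_s: 2.2
ee_pos: [0.49, -0.3774, 0.0546]
eef_rot: [0.001, 0.996, -0.093, 0.001]
contact_force: [0.8, 0.0, -0.5]
finger_gap: 0.0855
finger_force: 0.0
time_s: 3.2
ee_pos: [0.4891, -0.3759, 0.0524]
eef_rot: [-0.0, 0.996, -0.093, -0.0]
contact_force: [1.1, 2.4, 2.1]
finger_gap: 0.0154
finger_force: 59.1
```

```bash
python3 -m crank '[[[0,0,0.04],[0,0,0]],[[0,0,0.1],[0,0,0]],[[0.02,0.06,0.1],[0,0,0.01]],[[0.05,0.15,0.1],[0,0,0.02]],[[0.09,0.25,0.1],[0,0,0.03]],[[0.12,0.35,0.1],[0,0,0.04]],[[0.15,0.44,0.1],[0,0,0.05]],[[0.18,0.5,0.1],[0,0,0.05]]]' 0
python3 -m crank '[[[0.01,0.05,0],[0,0,0]],[[0.012,0.056,-0.03],[0,0,0]],[[0.012,0.056,-0.07],[0,0,0]],[[0.012,0.056,-0.092],[0,0,0]],[[0.012,0.056,-0.092],[0,0,0]],[[0.012,0.056,-0.092],[0,0,0]],[[0.012,0.056,-0.092],[0,0,0]],[[0.012,0.056,-0.092],[0,0,0]]]' 0
python3 - <<'E'
from bench import telemetry,cams
import cv2,numpy as np
for n in("top","side","wrist"):
    c=cams.capture(n);cv2.imwrite(f"pics/{n}2.png",c["img"][:,:,::-1]);np.savez(f"{n}2.npz",**c)
a=cv2.resize(cv2.imread("pics/wrist2.png"),(480,360));b=cv2.imread("pics/top2.png")[140:300,190:430];d=cv2.imread("pics/side2.png")[180:400,200:400]
im=np.zeros((600,800,3),np.uint8);im[:360,:480]=a;im[365:365+230,:345]=cv2.resize(b,(345,230));im[:352,480:800]=cv2.resize(d,(320,352));cv2.imwrite("pics/m2.png",im)
E
```

```text
time_s: 4.2
ee_pos: [0.5794, -0.1247, 0.1032]
eef_rot: [0.001, 0.999, -0.042, 0.0]
contact_force: [-0.4, -1.1, -2.7]
finger_gap: 0.0154
finger_force: 58.8
time_s: 5.2
ee_pos: [0.5854, -0.0984, 0.057]
eef_rot: [0.0, 0.999, -0.043, 0.001]
contact_force: [-0.6, 0.1, -1.6]
finger_gap: 0.0153
finger_force: 58.8
```

View pics/m2.png

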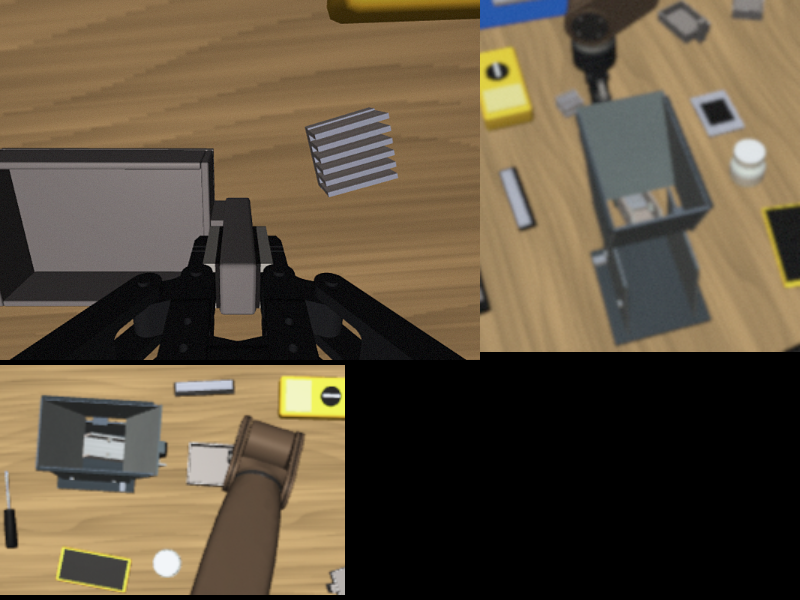

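Run:
```python
from h import *
t=np.load("top2.npz")
g=cv2.cvtColor(t["img"],cv2.COLOR_RGB2GRAY)
r=t["img"][185:225,290:312]
m=(g<45)&(g>-1);ys,xs=np.nonzero(m[188:212,300:310]);print(xs.min()+300,xs.max()+300,ys.min()+188,ys.max()+188,len(xs))
for z in(.14,.16,.18):print(z,onz(t,xs.mean()+300,ys.mean()+188,z))
sx,sy=240/345,160/230
for p in[(187,444),(187,484)]:print(onz(t,p[0]*sx+190,(p[1]-365)*sy+140,.04))
o=np.array([.607,.146]);hx=np.array([.088,.996]);hy=np.array([-.996,.088])
tx=np.array([.5854,-.0984]);print("grip in hopper",(tx-o)@hx,(tx-o)@hy)
im=t["img"][180:250,285:345,::-1];cv2.imwrite("pics/c3.png",cv2.resize(im,None,fx=8,fy=8,interpolation=cv2.INTER_CUBIC))
```

```text
301 305 195 203 14
0.14 [0.6035005 0.0930868 0.14     ]
0.16 [0.60033937 0.09229552 0.16      ]
0.18 [0.59717824 0.09150424 0.18      ]
[0.63480639 0.0454737  0.04      ]
[0.54815977 0.0477536  0.04      ]
grip in hopper -0.2453232 6.399999999952915e-06
```

View pics/c3.png

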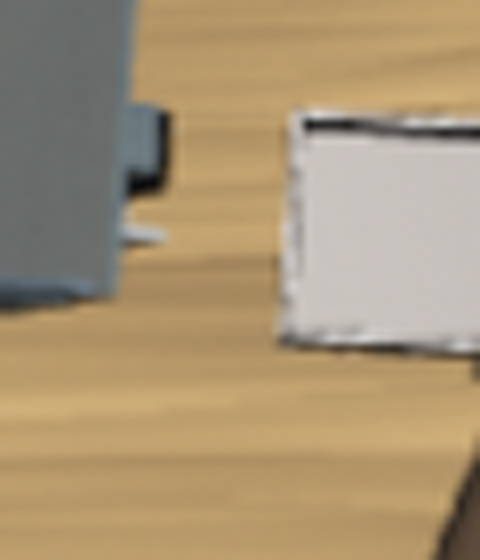

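```bash
python3 -m crank '[[[0.004,0.03,0],[0,0,0]],[[0.008,0.07,0],[0,0,0]],[[0.013,0.11,0],[0,0,0]],[[0.018,0.14,0],[0,0,0]],[[0.02,0.16,0],[0,0,0]],[[0.02,0.16,-0.004],[0,0,0]],[[0.02,0.16,-0.009],[0,0,0]],[[0.02,0.16,-0.009],[0,0,0]]]' 0
python3 -m crank '[[[0,0,0],[0,0,0]],[[0,0,0],[0,0,0]],[[0,0,0],[0,0,0]],[[0,0,0],[0,0,0]],[[0,0,0.04],[0,0,0]],[[0,-0.05,0.12],[0,0,0]],[[0,-0.1,0.2],[0,0,0]],[[0,-0.15,0.3],[0,0,0]]]' 0.6
python3 -m crank '[[[0,-0.05,0.1],[0,0,0.08]],[[0,-0.1,0.1],[0,0,0.17]],[[0,-0.1,0.1],[0,0,0.26]],[[0,-0.1,0.1],[0,0,0.35]],[[0,-0.1,0.1],[0,0,0.44]],[[0,-0.1,0.1],[0,0,0.53]],[[0,-0.1,0.1],[0,0,0.62]],[[0,-0.1,0.1],[0,0,0.7]]]' 0.6
python3 - <<'E'
from h import *
from bench import telemetry,cams
o=telemetry.get_obs();q=o["eef_rot"];r=R.from_quat([q[1],q[2],q[3],q[0]])
print(o["ee_pos"],o["qpos"],r.as_matrix())
hy=np.array([-.996,.088,0]);hx=np.array([.088,.996,0]);z=.5*hx+np.array([0,0,-.866])
for s in(1,-1):
    y=s*hy;x=np.cross(y,z);Rt=R.from_matrix(np.stack([x,y,z],1));print(s,(Rt*r.inv()).as_rotvec()/2)
for n in("top","wrist","side"):
    c=cams.capture(n);cv2.imwrite(f"pics/{n}4.png",c["img"][:,:,::-1]);np.savez(f"{n}4.npz",**c)
E
```

```text
time_s: 6.35
ee_pos: [0.5952, -0.0185, 0.0524]
eef_rot: [-0.0, 0.999, -0.044, 0.0]
contact_force: [-1.4, 1.9, 2.5]
finger_gap: 0.0153
finger_force: 59.3
time_s: 7.35
ee_pos: [0.5946, -0.0937, 0.204]
eef_rot: [-0.0, 0.999, -0.043, -0.0]
contact_force: [0.4, -0.4, -0.3]
finger_gap: 0.0509
finger_force: 0.0
time_s: 8.35
ee_pos: [0.5951, -0.1432, 0.2536]
eef_rot: [0.001, 0.79, 0.613, 0.0]
contact_force: [0.5, -0.4, 0.2]
finger_gap: 0.0514
finger_force: 0.0
[ 0.59509764 -0.14319386  0.2536291 ] [-4.01734419e-01  1.39910237e-01  1.72751799e+00 -4.87407654e-06
  1.27225194e+00 -1.50245574e-01] [[ 2.48845116e-01  9.68541696e-01  1.75840559e-03]
 [ 9.68543248e-01 -2.48844150e-01 -7.52101025e-04]
 [-2.90872258e-04  1.89024853e-03 -9.99998171e-01]]
1 [ 0.06677244  0.3813552  -1.44104361]
-1 [ 0.25859794 -0.0434005   0.08005065]
```

Run:
```python
from h import *
from bench import telemetry
q=telemetry.get_obs()["eef_rot"];r=R.from_quat([q[1],q[2],q[3],q[0]])
hy=np.array([-.996,.088,0]);hx=np.array([.088,.996,0])
for a in(30,36,40):
    a=np.radians(a);z=np.sin(a)*hx-np.cos(a)*np.array([0,0,1]);y=-hy;x=np.cross(y,z);print((R.from_matrix(np.stack([x,y,z],1))*r.inv()).as_rotvec()/2)
```

```text
[ 0.25841601 -0.04453292  0.08392483]
[ 0.31004264 -0.05360572  0.08309691]
[ 0.34446005 -0.0596551   0.08245448]
```

```bash
python3 -m crank '[[[0,0,0],[0.06,-0.01,0.015]],[[0,0,0],[0.12,-0.02,0.03]],[[0,0.02,0],[0.17,-0.03,0.05]],[[0,0.04,0],[0.22,-0.04,0.06]],[[0,0.06,0],[0.27,-0.05,0.07]],[[0,0.06,0],[0.31,-0.054,0.083]],[[0,0.06,0],[0.31,-0.054,0.083]],[[0,0.06,0],[0.31,-0.054,0.083]]]' 0.6
python3 - <<'E'
from h import *
from bench import telemetry,cams
o=telemetry.get_obs();print(o["ee_pos"],o["eef_rot"],o["qpos"])
for n in("wrist","top"):
    c=cams.capture(n);cv2.imwrite(f"pics/{n}5.png",c["img"][:,:,::-1]);np.savez(f"{n}5.npz",**c)
E
```

```text
time_s: 9.5
ee_pos: [0.5951, -0.1132, 0.2524]
eef_rot: [-0.208, 0.701, 0.643, 0.228]
contact_force: [0.7, 0.8, 0.8]
finger_gap: 0.0512
finger_force: 0.0
[ 0.59513408 -0.11322972  0.25235698] [-0.20822686  0.70104794  0.64293472  0.22761438] [-0.56836588  0.22984419  1.71117758  0.54778198  1.53081837 -0.59782983]
```

View pics/wrist5.png

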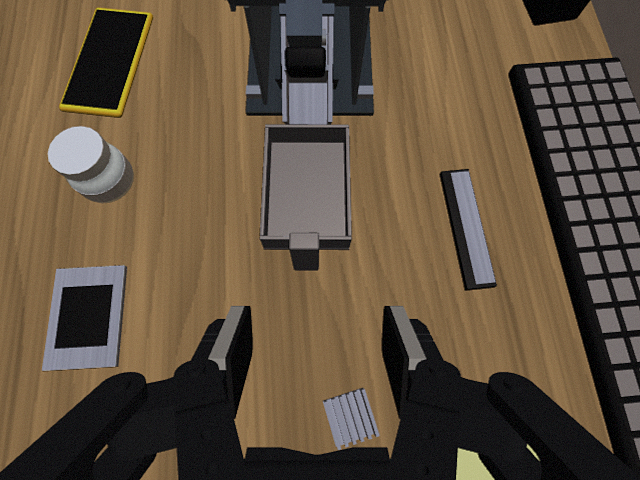

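The tray is placed: rim (262–351, 125–247), grip toward the robot, centred with the chute (columns 282–333). Gate grip is the black block at about (306,61).

Run:
```python
from h import *
np.set_printoptions(precision=4,suppress=True)
w=np.load("wrist5.npz");t=np.load("top5.npz")
im=w["img"];cv2.imwrite("pics/c5.png",cv2.resize(im[20:140,245:385,::-1],None,fx=5,fy=5,interpolation=cv2.INTER_CUBIC))
hx=np.array([.088,.996,0]);hy=np.array([-.996,.088,0]);o=np.array([.607,.146,0]);Z=np.array([0,0,1.])
# mouth corners on the floor of the mouth z=.065 -> refine origin
for p in[(283,123),(332,123)]:
    q=onz(w,*p,.063);print("mouth",(q-o)@hx,(q-o)@hy,q)
n=.866*hx+.5*Z;u=-.5*hx+.866*Z;g=o+.085*Z
for p in[(285,48),(327,48),(285,76),(327,76),(306,62)]:
    c,d=ray(w,*p);q=c+d*(((g-.008*n)-c)@n)/(d@n);print(p,"along",(q-g)@u,"lat",(q-g)@hy,q)
print("tray rim",[onz(w,*p,.035) for p in[(265,126),(350,126),(261,248),(351,248)]])
```

```text
mouth -0.038539055616444585 0.021347618808718168 [0.5823 0.1095 0.063 ]
mouth -0.03841874099361958 -0.02716529450505092 [0.6307 0.1053 0.063 ]
(285, 48) along 0.13553893973484124 lat 0.008523099758542927 [0.5919 0.0723 0.1984]
(327, 48) along 0.1357924941885368 lat -0.018414438614265716 [0.6188 0.0698 0.1986]
(285, 76) along 0.04110868666368467 lat 0.01571109987280703 [0.5889 0.12   0.1166]
(327, 76) along 0.041555130025609774 lat -0.02086731595374269 [0.6254 0.1166 0.117 ]
(306, 62) along 0.09565658688967657 lat -0.003948824217830127 [0.6061 0.0911 0.1638]
tray rim [array([0.562 , 0.1266, 0.035 ]), array([0.6524, 0.1188, 0.035 ]), array([ 0.5516, -0.0091,  0.035 ]), array([ 0.6381, -0.0166,  0.035 ])]
```

View pics/c5.png

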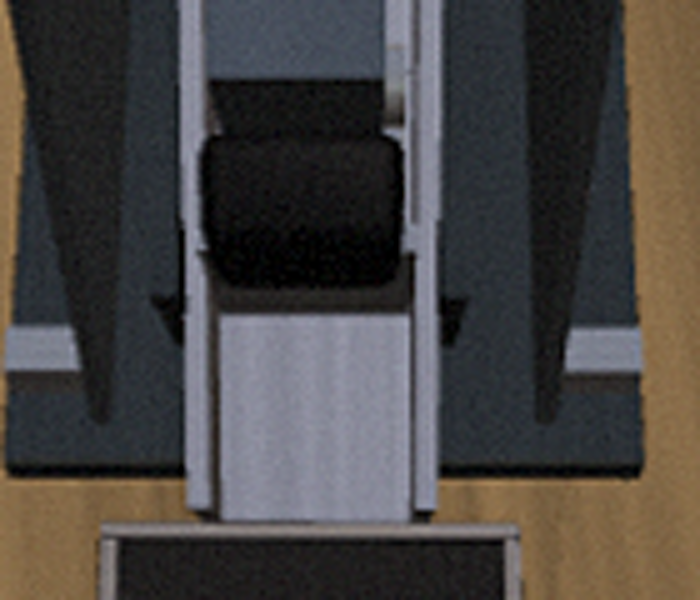

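Run:
```python
from h import *
np.set_printoptions(precision=4,suppress=True)
w=np.load("wrist5.npz");t=np.load("top5.npz")
f=w["mtx"][0,0];print(f)
hx=np.array([.088,.996,0]);hy=np.array([-.996,.088,0]);o=np.array([.610,.1425,0]);Z=np.array([0,0,1.]);u=-.5*hx+.866*Z;n=.866*hx+.5*Z;g=o+.085*Z
for c0,c1,row in[(200,403,150),(202,402,215),(215,388,280)]:
    px=((c0+c1)/10+245,row/5+20);c,d=ray(w,*px);D=f*.03/((c1-c0)/5);q=c+d*D;print(row,D,q,"along",(q-g)@u,"perp",(q-g)@n,"lat",(q-g)@hy)
    for off in(-.008,0,.008):
        q=c+d*((g+off*n-c)@n)/(d@n);print("   off",off,"along",(q-g)@u)
# brightness profile down the block centre in crop col 300 -> img col 305
print(w["img"][30:82,305].mean(1).astype(int))
# predict where candidate grip corners appear for along=s
for s in(.07,.08,.09,.10):
    print(s,[proj(w,g+(s+a)*u+b*n).round(1).tolist() for a,b in((.018,.008),(.018,-.008),(-.018,-.008))],[proj(t,g+(s+.018)*u-.008*n).round(1).tolist(),proj(t,g+(s-.018)*u-.008*n).round(1).tolist()])
```

```text
401.57645466956643
150 0.2967313704454924 [0.6063 0.0996 0.1664] along 0.09203017287859114 perp 0.0034761345844077918 lat -0.00011794685266384697
   off -0.008 along 0.14086894936548577
   off 0 along 0.1068258056137526
   off 0.008 along 0.07278266186201932
215 0.30118234100217484 [0.6058 0.0938 0.1599] along 0.08931246093145358 perp -0.004918027046333595 lat -8.54267085256383e-05
   off -0.008 along 0.10419431067311591
   off 0 along 0.06555108501797412
   off 0.008 along 0.02690785936283213
280 0.3481876774591616 [0.6065 0.1173 0.118 ] along 0.041318311379786185 perp -0.005494629305332427 lat 0.0012758979637247602
   off -0.008 along 0.055332701935429815
   off 0 along 0.010560788714718978
   off 0.008 along -0.034211124505992015
[78 83 76 84 81 57 19 25 18 14 24 13 20 20 21 19 12 15 17 23 27 34 25 25
 24 21 24 28 18 19 16 16 14 22 18  0  4 18  1  6  8  1  0  0  8  0  6 23
 35 37 33 29]
0.07 [[305.3, 44.8], [305.3, 67.8], [306.5, 76.8]] [[303.8, 198.7], [298.1, 200.0]]
0.08 [[304.9, 41.1], [305.0, 64.9], [306.2, 74.4]] [[305.4, 198.3], [299.6, 199.7]]
0.09 [[304.5, 37.2], [304.6, 61.8], [305.9, 72.0]] [[307.0, 197.9], [301.2, 199.3]]
0.1 [[304.1, 33.0], [304.2, 58.5], [305.6, 69.4]] [[308.7, 197.6], [302.8, 198.9]]
```

```bash
python3 -m crank '[[[0,0.05,0],[0,0,0]],[[0.005,0.12,-0.01],[0,0,0]],[[0.01,0.2,-0.03],[0,0,0]],[[0.012,0.27,-0.04],[0,0,0]],[[0.014,0.32,-0.048],[0,0,0]],[[0.014,0.324,-0.048],[0,0,0]],[[0.014,0.324,-0.048],[0,0,0]],[[0.014,0.324,-0.048],[0,0,0]]]' 0.65
python3 -m crank '[[[0.002,0.02,-0.028],[0,0,0]],[[0.004,0.04,-0.056],[0,0,0]],[[0.005,0.06,-0.083],[0,0,0]],[[0.007,0.08,-0.11],[0,0,0]],[[0.008,0.095,-0.131],[0,0,0]],[[0.009,0.107,-0.148],[0,0,0]],[[0.01,0.117,-0.162],[0,0,0]],[[0.01,0.117,-0.162],[0,0,0]]]' 0.65
python3 - <<'E'
from h import *
from bench import telemetry,cams
o=telemetry.get_obs();print(o["ee_pos"],o["contact_force"],o["qpos"])
for n in("wrist","top"):
    c=cams.capture(n);cv2.imwrite(f"pics/{n}6.png",c["img"][:,:,::-1]);np.savez(f"{n}6.npz",**c)
E
```

```text
time_s: 10.6
ee_pos: [0.6022, 0.0481, 0.2282]
eef_rot: [-0.208, 0.701, 0.643, 0.228]
contact_force: [-0.2, -0.6, 0.6]
finger_gap: 0.0553
finger_force: 0.0
time_s: 11.6
ee_pos: [0.6067, 0.1076, 0.1463]
eef_rot: [-0.209, 0.7, 0.643, 0.228]
contact_force: [0.1, -0.0, 0.1]
finger_gap: 0.0561
finger_force: 0.0
[0.60672398 0.1076255  0.14626749] [ 0.12586973 -0.02369747  0.13685941] [-0.22395337  0.26887733  1.87636988  0.67789775  1.19065812 -0.46144561]
```

View pics/wrist6.png

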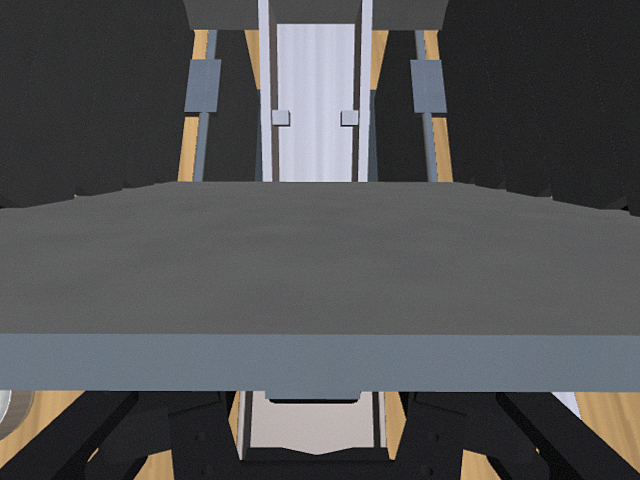

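The camera now looks over the bin lip; the grip (black, columns 268–358 at row 397) sits centred between the fingers. Closing.

```bash
python3 -m crank '[[[0,0,0],[0,0,0]],[[0,0,0],[0,0,0]],[[0,0,0],[0,0,0]],[[0,0,0],[0,0,0]],[[0,0,0],[0,0,0]],[[0,0,0],[0,0,0]],[[0,0,0],[0,0,0]],[[0,0,0],[0,0,0]]]' 0
```

```text
time_s: 12.7
ee_pos: [0.6057, 0.1072, 0.1471]
eef_rot: [-0.21, 0.7, 0.644, 0.227]
contact_force: [-4.3, -1.4, 3.1]
finger_gap: 0.0292
finger_force: 58.8
```

```bash
python3 -m crank '[[[0,-0.005,0.009],[0,0,0]],[[-0.001,-0.01,0.017],[0,0,0]],[[-0.001,-0.015,0.026],[0,0,0]],[[-0.002,-0.02,0.035],[0,0,0]],[[-0.002,-0.025,0.043],[0,0,0]],[[-0.003,-0.03,0.052],[0,0,0]],[[-0.003,-0.035,0.061],[0,0,0]],[[-0.003,-0.035,0.061],[0,0,0]]]' 0
python3 - <<'E'
from h import *
from bench import telemetry
o=telemetry.get_obs();u=np.array([-.044,-.498,.866]);f=np.array(o["contact_force"]);print(f,f@u,(o["ee_pos"]-np.array([.6057,.1072,.1471]))@u)
E
```

```text
time_s: 13.7
ee_pos: [0.6042, 0.0898, 0.1773]
eef_rot: [-0.21, 0.7, 0.644, 0.227]
contact_force: [-6.3, 1.0, -0.2]
finger_gap: 0.0291
finger_force: 60.0
[-6.28211167  1.032353   -0.21540846] -0.4242426013038031 0.03487864517057232
```

```bash
cat > f.py <<'E'
from h import *
from bench import telemetry
o=telemetry.get_obs();u=np.array([-.044,-.498,.866]);f=np.array(o["contact_force"]);print(f.round(1),"along %.1f"%(f@u),"drawn mm %.1f"%(1e3*(o["ee_pos"]-np.array([.6057,.1072,.1471]))@u))
E
python3 -m crank '[[[0,-0.001,0.001],[0,0,0]],[[0,-0.001,0.002],[0,0,0]],[[0,-0.002,0.003],[0,0,0]],[[0,-0.002,0.004],[0,0,0]],[[0,-0.003,0.005],[0,0,0]],[[0,-0.003,0.006],[0,0,0]],[[0,-0.004,0.007],[0,0,0]],[[0,-0.004,0.007],[0,0,0]]]' 0 >/dev/null; python3 f.py
python3 -m crank '[[[0,-0.001,0.001],[0,0,0]],[[0,-0.001,0.002],[0,0,0]],[[0,-0.002,0.003],[0,0,0]],[[0,-0.002,0.004],[0,0,0]],[[0,-0.003,0.005],[0,0,0]],[[0,-0.003,0.006],[0,0,0]],[[0,-0.004,0.007],[0,0,0]],[[0,-0.004,0.007],[0,0,0]]]' 0 >/dev/null; python3 f.py
```

```text
[-5.1  3.8 -2.3] along -3.6 drawn mm 38.1
[-4.1  4.2 -4.6] along -5.9 drawn mm 41.4
```

```bash
python3 -m crank '[[[0,-0.001,0.001],[0,0,0]],[[0,-0.001,0.002],[0,0,0]],[[0,-0.002,0.003],[0,0,0]],[[0,-0.002,0.004],[0,0,0]],[[0,-0.003,0.005],[0,0,0]],[[0,-0.003,0.005],[0,0,0]],[[-0.001,-0.003,0.006],[0,0,0]],[[-0.001,-0.003,0.006],[0,0,0]]]' 0 >/dev/null; python3 f.py
```

```text
[  0.8   8.5 -10.1] along -13.0 drawn mm 43.3
```

```bash
python3 -m crank '[[[0,-0.0005,0.001],[0,0,0]],[[0,-0.001,0.002],[0,0,0]],[[0,-0.001,0.002],[0,0,0]],[[0,-0.0015,0.003],[0,0,0]],[[0,-0.0015,0.003],[0,0,0]],[[0,-0.0015,0.003],[0,0,0]],[[0,-0.0015,0.003],[0,0,0]],[[0,-0.0015,0.003],[0,0,0]]]' 0 >/dev/null; python3 f.py
```

```text
[  1.8   9.7 -13.5] along -16.6 drawn mm 44.1
```

```bash
python3 -m crank '[[[0,0,0],[0,0,0]],[[0,0,0],[0,0,0]],[[0,0,0],[0,0,0]],[[0,0,0],[0,0,0]],[[0,0,0],[0,0,0]],[[-0.002,-0.02,0.028],[0,0,0]],[[-0.004,-0.05,0.069],[0,0,0]],[[-0.006,-0.08,0.11],[0,0,0]]]' 0.65
python3 -m crank '[[[0,-0.05,0.06],[0,0,0]],[[0,-0.12,0.1],[0,0,0]],[[0,-0.2,0.1],[0,0,0]],[[0,-0.28,0.1],[0,0,0]],[[0,-0.32,0.1],[0,0,0]],[[0,-0.32,0.1],[0,0,0]],[[0,-0.32,0.1],[0,0,0]],[[0,-0.32,0.1],[0,0,0]]]' 0.65
python3 - <<'E'
from h import *
from bench import cams
c=cams.capture("wrist");cv2.imwrite("pics/w7.png",c["img"][:,:,::-1]);np.savez("w7.npz",**c)
E
```

```text
time_s: 18.7
ee_pos: [0.6021, 0.0426, 0.2454]
eef_rot: [-0.208, 0.701, 0.643, 0.228]
contact_force: [-0.2, -0.8, 0.9]
finger_gap: 0.0555
finger_force: 0.0
time_s: 19.7
ee_pos: [0.6019, -0.1151, 0.2939]
eef_rot: [-0.209, 0.7, 0.644, 0.228]
contact_force: [0.1, 0.1, -1.0]
finger_gap: 0.0555
finger_force: 0.0
```

View pics/w7.png

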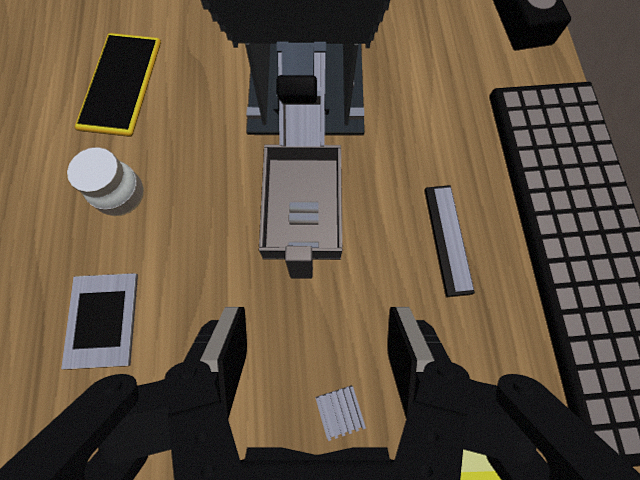

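All three spacers are in the tray, at (304,207), (304,218) and (304,244). The gate stays up with its grip at (297,88), and the arm is clear.

```bash
python3 -c "from bench import job_done;print(job_done())"
```

```text
the job is handed in; nothing more can be done
None
```

The job is handed in: the largest tray is under the mouth with its grip end away from the hopper, the gate was drawn about 43 mm, pressed against its stop with about 12 N and released open, and all three spacers are in the tray.

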